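# Load the finish carousel and present the jar

## Robot

A 6-joint arm with a two-finger parallel gripper is mounted at the origin on a cart in front of the work surface, level with it; the furniture and walls round the work are solid. World frame = base frame: x ahead of the robot, y to its left, z up, the work surface at z = 0. Lengths are in m, angles in degrees, forces in N, time in s.
With the tool pointing down it reaches from about 0.35 to 0.875 m from the base axis. Payload 4.2 kg.
Tool frame: the origin (TCP) lies on the centre line of the jaws, within the pads' length; the fingertips stand 22 mm ahead of it and the grasp point (between the pads) lies 3 mm ahead of it (r.tcp_to_tips is the distance from the TCP to the fingertips, in m); z points along the fingers, y is the line along which they close (so a half turn about z gives the same grasp; the last joint's range is limited). The gripper opens to 87 mm and grips with 3 to 60 N. Pads are 19 mm wide; open, the fingers measure 117 mm over their backs; the gripper's body (75 mm by 190 mm) begins 51 mm behind the grasp point.
Start: joints at [79.561, 22.042, 0.453, 0, -68.411, -14.817], TCP at [0.267, 0.565, 0.245] pointing down, gripper open.
Joint ranges: [-179.83, 179.83], [-69.29, 118.12], [-61.27, 80.66], [-181.25, 117.63], [-171.15, -9.14], [-177.46, 177.46]. Speed limits (degrees/s): [159.86, 159.86, 180, 180, 180, 180].

## Interface

Orientations are given as a 3x3 rotation matrix whose columns are the frame's x, y, z axes.
In Python, from station import r gives the robot as it stands.
- The arm moves only by the tool apply_moves, never from a script. Its argument "plan" is a list of rows, each an object with "grip": the opening, from 0 (shut) to 1 (fully open); "offset": the shift along the tool's x, y, z in cm, a list of three; "spin": the turn about the tool's z in rad. A call has 1 to 5 rows; each row is the pose to reach, as a shift and turn from the pose commanded when the call began, along the tool's axes at that moment; what a row does not reach only later rows make up. A row lasts 1/10 s, in which the tool goes at most 50 mm and 8.59 degrees, less where a joint would pass 70% of its speed; a pose out of reach is approached as far as the arm can. A call with a gripper value outside its range is refused whole. The fingers move at their own pace and stop on an object; the grip force is fixed at half the most. Time passes only in rows, so rows that repeat a pose let the fingers close. It gives the time, the measured TCP pose, the force, the opening and the grip force at its end, in the units of the state.
- r.sense(): the state, without advancing time (a new reading comes with each control period).
- r.capture(name): name is "scene" or "top" or "wrist"; returns a dict with "img" (400x640x3 uint8, blue, green, red), "depth" (400x640 float32, m along the optical axis (not along the pixel's ray), 0 where there is no reading), "mtx" (3x3 intrinsics, pixels), "dist_coeffs" ([k1, k2, p1, p2, k3] as OpenCV has them; the pictures are not rectified), "R" (3x3) and "t" (3): a world point X has camera coordinates R X + t. Camera axes: x right, y down, z forward; pixel columns grow to the right and rows downward; lengths in m; the calibration is good to about 2 mm. A picture is of the moment at which its call begins.
- r.finish_job(): hands the job in; it is judged then, once.
The state is a dict: "time_s": time; "joints": joint angles; "joint_velocities": joint speeds; "effort": joint torques, N m; "tcp_pos": TCP position; "ee_rot": TCP orientation; "wrist_force": force on the tool from outside, world axes, zero at the start; "moment": the same for the moment, N m; "gripper_width": opening from 0.0 (shut) to 1.0 (fully open); "gripper_force": force on a finger pad.
Only numpy, scipy, OpenCV 4.12 (cv2) and the standard library are available. Lean on these libraries where they do the work, as an engineer would, in place of code of your own. Each camera call takes 0.05 s, during which the arm holds its last target. There are 200 camera calls.

## Task

Put the red-capped glass jar back on the finish carousel, upright in the collar that has the red pad, squeezing the thin glass only gently (no more than about 12 N of grip). Turn the carousel until that jar stands in line behind the brass pointer, and finish with the gripper still holding the carousel's knob so that the carousel stays still there. Leave the other two jars in their collars and do not disturb the things lying around.

Things in the scene. Friction and masses are not known exactly. Their poses are not given: they have to be found in the camera images.
- jar_red_mid (a point): centre, half-way up (34 mm above its foot), of the loose amber glass jar with red cap: round, 50 mm diameter, 68 mm tall, about 150 g, standing on the bench left of the carousel. z points up out of the cap. Grip it with about 12 N at most: the run fails if the forces of both fingers on it add up to over 30 N
- pad_top (a point): centre of the upper face of the loose red round pad (50 mm diameter, 5 mm thick) lying in the collar meant for the red-capped jar; this face is 33 mm above the bench. Standing on it, the jar has its centre 67 mm above the bench. The collar is a round wooden ring of 60 mm inside and 69 mm outside diameter, its rim 42 mm above the bench, 90 mm from the carousel's axis
- carousel_foot: the fixed foot of the carousel; origin on its axis at bench height, -x pointing to the brass pointer (roughly towards the robot). Over it a round light-wood plate, 260 mm diameter, upper face 28 mm above the bench, turns about the vertical axis freely either way and stays where it is left (bearing friction about 0.06 N m)
- pointer (a point): tip of the small fixed brass pointer in front of the plate, 54 mm above the bench and 155 mm from the carousel's axis. The red-capped jar is in line when it stands on the straight line from the pointer to the axis, on the pointer's side
- knob_mid (a point): centre of the round dark-wood knob on top of the carousel's central post, on the axis: 38 mm in diameter, 30 mm tall, its mid-height 127 mm above the bench, its top 142 mm. It is part of the turning plate, turns with it and can be gripped in any direction; the jar tops nearby are about 101 mm above the bench
- turntable (a joint): turn of the plate about the vertical axis since the start (rad), 0 at the start, positive anticlockwise seen from above; reads nothing about where the jars stand
- jar_white_mid (a point): centre, half-way up, of a like jar with a white cap, loose in a collar on the plate (foot 28 mm above the bench). The three like collars lie 90 mm from the axis, two of them 65 degrees to either side of the plate's front, one at its back; the red pad may be in either front one, this jar in the other
- jar_black_mid (a point): centre, half-way up, of a like jar with a black cap that stands loose in the collar at the back of the plate
- knob: the knob itself, origin at the centre of its underside, 112 mm above the bench
- jar_red: the red-capped jar, origin at the centre of its foot
- sanding_block: bystander: loose cork-and-wood sanding block, 67 x 112 x 33 mm, origin at the centre of its underside
- tape_measure: bystander: loose yellow tape measure, 31 x 79 x 63 mm, origin at the centre of its underside
- masking_tape: bystander: loose roll of masking tape lying flat, 98 mm across and 25 mm tall, origin at the centre of its underside
Things that resemble listed ones, but are neither listed nor needed, are in the scene too. What is shaped like the jar_red but blue or green is not meant.

How it is judged:
By the outcome, as a careful person would: the job done as asked, in the order asked, and still so for the second after the job is handed in, while the arm keeps its last pose, push and grip.
It also fails if it takes over 58 s, if anything falls off the work surface, if the arm or the gripper's body presses on something with over 40 N, if the wrist force passes 120 N, or if a joint passes its speed limit or range.

## Working session

There is one attempt and no reset: what is moved stays moved. The work goes in short steps, Python scripts to look and compute and a tool call to move; the robot and the scene stay as the last step left them, time stands still between calls to the robot, and variables do not carry over. Pictures are saved under pics/ and viewed, at most 10 in all, crops included, and the job is handed in when it is done.

Besides the shell and the picture viewer there is one more tool, called as a command line: name --argument value ..., lists and objects as JSON in quotes. apply_moves: Moves the arm, as the interface text tells. Its arguments: {"type":"object","properties":{"plan":{"type":"array"}},"required":["plan"]}

```bash
ls; mkdir -p pics; cat > h.py <<'E'
from station import r
import numpy as np, cv2
def cap(n,f=None):
    c=r.capture(n)
    if f: cv2.imwrite('pics/'+f,c['img'])
    np.savez(''+n+'.npz',**c)
    return c
def ray(c,uv):
    p=cv2.undistortPoints(np.array([[uv]],float),np.array(c['mtx']),np.array(c['dist_coeffs']))[0,0]
    R=np.array(c['R']);t=np.array(c['t']).ravel()
    return -R.T@t, R.T@np.array([p[0],p[1],1.])
def atz(c,uv,z):
    o,d=ray(c,uv); return o+d*(z-o[2])/d[2]
def atd(c,uv):
    o,d=ray(c,uv); return o+d*float(c['depth'][int(uv[1]),int(uv[0])])
E
python3 - <<'E'
from h import *
cap('top','top0.png');cap('scene','scene0.png')
s=r.sense();print(s)
E
```

```text
pics
{'time_s': 0.1, 'joints': array([ 7.95605745e+01,  2.20841837e+01,  3.85701222e-01, -2.37978578e-02,
       -6.84113383e+01, -1.48150004e+01]), 'joint_velocities': array([-0.0173697 , -0.14505704,  0.11296316,  0.19639553, -0.04979301,
       -0.0882157 ]), 'effort': array([ 2.07300386e-04, -3.91688204e+01,  1.87936449e+01,  4.23189953e+00,
        1.34620036e-02, -6.65426523e-05]), 'tcp_pos': array([0.26643965, 0.5647984 , 0.24358274]), 'ee_rot': array([[ 9.04356865e-01, -4.26776442e-01, -7.27119474e-04],
       [-4.26777046e-01, -9.04355051e-01, -1.81499510e-03],
       [ 1.17022981e-04,  1.95172118e-03, -9.99998089e-01]]), 'wrist_force': array([-0.81114058, -0.14004736,  0.67414174]), 'moment': array([-0.02221798, -0.0240024 , -0.01452393]), 'gripper_force': 0.0, 'gripper_width': 1.0006195867883851}
```

View pics/top0.png

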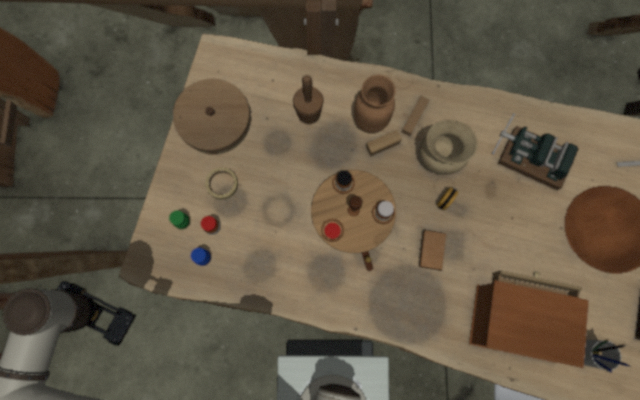

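View pics/scene0.png

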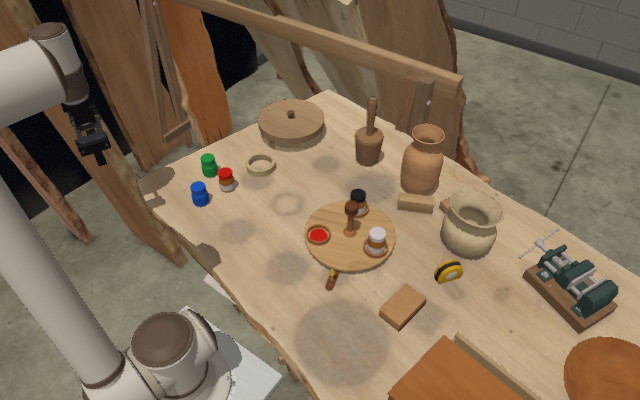

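Top view: red jar at about (209,224), green (179,218), blue (201,256), knob (355,203), pad (333,231), pointer about (366,255). I'll enlarge.

```bash
python3 - <<'E'
from h import *
c=np.load('top.npz')
im=c['img']
a=cv2.resize(im[200:275,160:240],None,fx=5,fy=5,interpolation=cv2.INTER_CUBIC)
b=cv2.resize(im[165:275,305:405],None,fx=4,fy=4,interpolation=cv2.INTER_CUBIC)
o=np.zeros((440,800,3),np.uint8);o[:375,:400]=a;o[:440,400:]=b
cv2.imwrite('pics/crop1.png',o)
for n,uv,z in [('red',(209,224),.068),('green',(179,218),.068),('blue',(201,256),.068),('knob',(355,203),.142),('pad',(333,231),.033),('white',(385,210),.096),('black',(344,179),.096),('ptr',(366,253),.054)]:
    print(n,atz(c,uv,z).round(4),atd(c,uv).round(4))
E
```

```text
red [0.5228 0.3657 0.068 ] [0.5234 0.3665 0.0649]
green [0.54   0.4543 0.068 ] [0.5404 0.4548 0.0662]
blue [0.4288 0.3832 0.068 ] [0.4291 0.3838 0.0657]
knob [ 0.5725 -0.0577  0.142 ] [ 0.5723 -0.0577  0.1426]
pad [0.5109 0.0016 0.033 ] [0.5113 0.0015 0.0304]
white [ 0.563  -0.1475  0.096 ] [ 0.563  -0.1475  0.0961]
black [ 0.6552 -0.0289  0.096 ] [ 0.6547 -0.0288  0.0978]
ptr [ 0.4429 -0.0947  0.054 ] [ 0.4489 -0.0989  0.0067]
```

View pics/crop1.png

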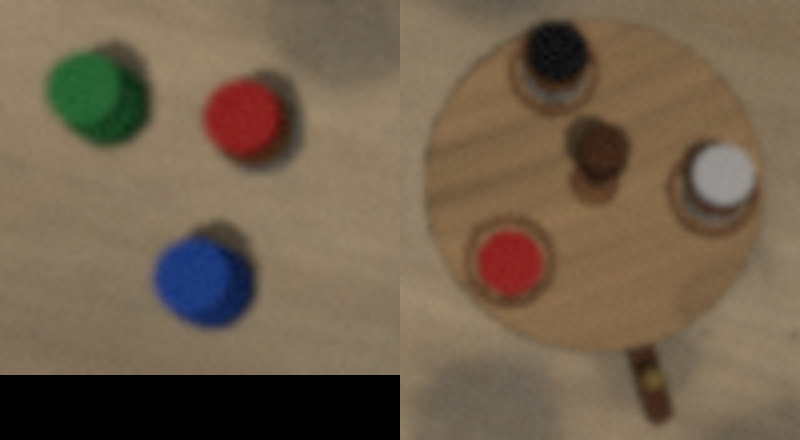

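```bash
cat >> h.py <<'E'
def to(p,yaw=None):
    s=r.sense();R=np.array(s['ee_rot']);d=R.T@(np.array(p)-s['tcp_pos'])*100
    y=np.degrees(np.arctan2(R[1,1],R[0,1]))
    sp=None if yaw is None else -((np.radians(yaw-y)+np.pi/2)%np.pi-np.pi/2)
    print('offset cm',d.round(2),'spin',sp,'yaw',round(y,2),'j6',s['joints'][5].round(1),'tcp',s['tcp_pos'].round(4),'t',s['time_s'],'F',s['wrist_force'].round(1),'g',s['gripper_width'],s['gripper_force'])
E
python3 - <<'E'
from h import *
c=np.load('top.npz')
P=atz(c,(208.2,223.2),.068);print(P)
for n,uv,z in [('green',(176.8,217.6),.068),('blue',(198.8,254.6),.068),('knob',(355.3,202.4),.142),('pad',(332.2,230.4),.033),('plate',(353,211),.028),('brass',(367.1,259.1),.05),('black',(343.9,177.6),.101),('white',(385.6,208.4),.101)]: print(n,atz(c,uv,z).round(4))
to([P[0],P[1],.2],45)
E
```

```text
[0.5251696  0.36821992 0.068     ]
green [0.5412 0.4608 0.068 ]
blue [0.4328 0.3898 0.068 ]
knob [ 0.5742 -0.0586  0.142 ]
pad [0.5127 0.004  0.033 ]
plate [ 0.5738 -0.059   0.028 ]
brass [ 0.4255 -0.0981  0.05  ]
black [ 0.658  -0.0284  0.101 ]
white [ 0.5666 -0.1487  0.101 ]
offset cm [31.79  6.73  4.38] spin 0.34447197231493387 yaw -115.26 j6 -14.8 tcp [0.2664 0.5648 0.2436] t 0.1 F [-0.8 -0.1  0.7] g 1.0006195867883851 0.0
```

apply_moves --plan '[{"grip": 1, "offset": [5, 1, 0.8], "spin": 0.1}, {"grip": 1, "offset": [9.5, 2, 1.6], "spin": 0.2}, {"grip": 1, "offset": [14, 3, 2.4], "spin": 0.3}, {"grip": 1, "offset": [18.5, 4, 3.2], "spin": 0.34}, {"grip": 1, "offset": [23, 5, 4], "spin": 0.34}]'

```text
time_s: 0.6
tcp_pos: [0.4543, 0.4204, 0.2038]
ee_rot: [[0.71, -0.704, -0.001], [-0.704, -0.71, -0.001], [0.0, 0.001, -1.0]]
wrist_force: [-0.0, 0.5, 0.8]
gripper_width: 1.0
gripper_force: 0.0
```

```bash
python3 - <<'E'
from h import *
to([.5252,.3682,.2],45); cap('wrist','w0.png')
E
```

```text
offset cm [ 8.71 -1.29  0.38] spin 0.004156206203170143 yaw -134.76 j6 -12.5 tcp [0.4543 0.4204 0.2038] t 0.6 F [-0.   0.5  0.8] g 0.9999395597901157 0.0
```

View pics/w0.png

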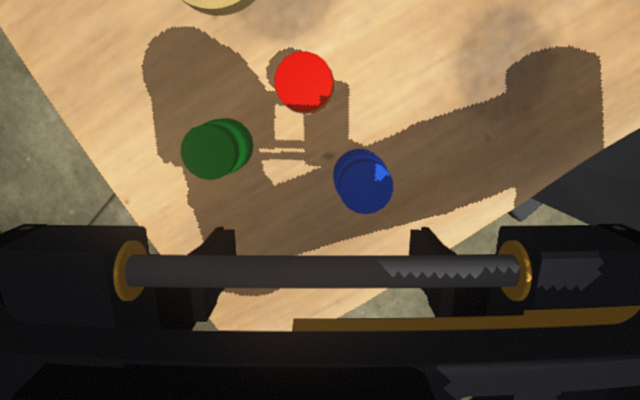

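The wrist view shows red's cap at about (304,80), green (213,150), blue (364,180), with the jaws below; the path ahead is clear.

```bash
python3 - <<'E'
from h import *
c=np.load('wrist.npz');im=c['img'].astype(int)
for n,m in [('red',(im[...,2]>120)&(im[...,1]<70)&(im[...,0]<70)),('green',(im[...,1]>60)&(im[...,2]<50)&(im[...,0]<80)),('blue',(im[...,0]>90)&(im[...,2]<80))]:
    m[220:]=0
    v,u=np.nonzero(m); X=np.array([atd(c,(a,b)) for a,b in zip(u,v)])
    h=np.median(X[:,2]);z=np.percentile(X[:,2],90);T=X[abs(X[:,2]-z)<.003]
    cc,rad=cv2.minEnclosingCircle(T[:,:2].astype(np.float32)); print(n,len(T),z.round(4),T.mean(0).round(4),cc,rad)
to([.5252,.3682,.1],45)
E
```

```text
red 2638 0.0688 [0.5273 0.3688 0.0679] (0.5268679261207581, 0.3687154948711395) 0.022487368434667587
green 2275 0.0686 [0.543  0.4607 0.0678] (0.5427616834640503, 0.4612632989883423) 0.021960407495498657
blue 2159 0.0685 [0.4332 0.3914 0.0676] (0.4327957034111023, 0.3915964663028717) 0.022133901715278625
offset cm [ 8.1  -1.44 10.22] spin -0.0012285885398615193 yaw -135.07 j6 -12.3 tcp [0.458  0.4158 0.2021] t 0.65 F [ 2.1 -1.   0. ] g 1.0009738085708557 0.0
```

apply_moves --plan '[{"grip": 1, "offset": [4.5, -0.8, 2], "spin": 0}, {"grip": 1, "offset": [8.2, -1.5, 4], "spin": 0}, {"grip": 1, "offset": [8.2, -1.5, 7], "spin": 0}, {"grip": 1, "offset": [8.2, -1.5, 8], "spin": 0}, {"grip": 1, "offset": [8.2, -1.5, 8], "spin": 0}]'

```text
time_s: 1.15
tcp_pos: [0.5211, 0.374, 0.1224]
ee_rot: [[0.71, -0.704, -0.003], [-0.704, -0.71, -0.004], [0.0, 0.005, -1.0]]
wrist_force: [-0.1, -0.5, -0.1]
gripper_width: 1.0
gripper_force: 0.0
```

```bash
python3 - <<'E'
from h import *
c=cap('wrist','w1.png');to([.527,.3688,.04],45)
im=c['img'].astype(int);m=(im[...,2]>120)&(im[...,1]<70)&(im[...,0]<70)
v,u=np.nonzero(m); X=np.array([atd(c,(a,b)) for a,b in zip(u,v)])
if len(X): T=X[abs(X[:,2]-.068)<.004];print(len(X),len(T),u.min(),u.max(),v.min(),v.max(),cv2.minEnclosingCircle(T[:,:2].astype(np.float32)))
E
```

```text
offset cm [0.82 0.07 8.43] spin 0.005685985138297767 yaw -134.67 j6 -4.8 tcp [0.5217 0.3751 0.1243] t 1.2 F [ 0.1  0.4 -0. ] g 0.9999807290084263 0.0
4217 4182 285 359 177 249 ((0.5267268419265747, 0.3686332702636719), 0.02225789800286293)
```

apply_moves --plan '[{"grip": 1, "offset": [0.8, 0.05, 1], "spin": 0}, {"grip": 1, "offset": [0.8, 0.05, 4], "spin": 0}, {"grip": 1, "offset": [0.8, 0.05, 7], "spin": 0}, {"grip": 0.7, "offset": [0.8, 0.05, 8.4], "spin": 0}, {"grip": 0.65, "offset": [0.8, 0.05, 8.4], "spin": 0}]'

```text
time_s: 1.7
tcp_pos: [0.5266, 0.3683, 0.039]
ee_rot: [[0.711, -0.704, -0.002], [-0.704, -0.711, -0.003], [0.0, 0.004, -1.0]]
wrist_force: [-0.8, -0.1, 0.3]
gripper_width: 0.897
gripper_force: 0.0
```

```bash
python3 - <<'E'
from h import *
to([.5268,.3687,.04],45)
E
```

```text
offset cm [-0.02 -0.05 -0.11] spin 0.005050658986156975 yaw -134.71 j6 -4.1 tcp [0.5266 0.3683 0.039 ] t 1.7 F [-0.8 -0.1  0.3] g 0.8967413312044059 0.0
```

apply_moves --plan '[{"grip": 0.65, "offset": [0, 0, 0], "spin": 0}, {"grip": 0.6, "offset": [0, 0, 0], "spin": 0}, {"grip": 0.6, "offset": [0, 0, 0], "spin": 0}, {"grip": 0.6, "offset": [0, 0, 0], "spin": 0}, {"grip": 0.6, "offset": [0, 0, 0], "spin": 0}]'

```text
time_s: 2.2
tcp_pos: [0.5276, 0.369, 0.0412]
ee_rot: [[0.71, -0.704, 0.001], [-0.704, -0.71, 0.001], [-0.0, -0.001, -1.0]]
wrist_force: [0.4, -0.8, -0.6]
gripper_width: 0.611
gripper_force: 0.0
```

apply_moves --plan '[{"grip": 0.585, "offset": [0, 0, 0], "spin": 0}, {"grip": 0.58, "offset": [0, 0, 0], "spin": 0}, {"grip": 0.575, "offset": [0, 0, 0], "spin": 0}, {"grip": 0.575, "offset": [0, 0, 0], "spin": 0}]'

```text
time_s: 2.6
tcp_pos: [0.5274, 0.3687, 0.0405]
ee_rot: [[0.71, -0.704, -0.0], [-0.704, -0.71, -0.0], [0.0, 0.0, -1.0]]
wrist_force: [0.4, 0.2, 0.0]
gripper_width: 0.572
gripper_force: 0.2
```

apply_moves --plan '[{"grip": 0.57, "offset": [0, 0, 0], "spin": 0}, {"grip": 0.565, "offset": [0, 0, 0], "spin": 0}, {"grip": 0.565, "offset": [0, 0, 0], "spin": 0}]'

```text
time_s: 2.9
tcp_pos: [0.5272, 0.3685, 0.0405]
ee_rot: [[0.71, -0.704, -0.001], [-0.704, -0.71, -0.001], [0.0, 0.001, -1.0]]
wrist_force: [-1.1, -1.1, 1.4]
gripper_width: 0.567
gripper_force: 6.0
```

apply_moves --plan '[{"grip": 0.563, "offset": [0, 0, 0], "spin": 0}, {"grip": 0.563, "offset": [0, 0, 0], "spin": 0}]'

```text
time_s: 3.1
tcp_pos: [0.5273, 0.3687, 0.0405]
ee_rot: [[0.71, -0.704, -0.0], [-0.704, -0.71, -0.0], [-0.0, 0.0, -1.0]]
wrist_force: [-1.0, -1.1, 0.0]
gripper_width: 0.565
gripper_force: 10.8
```

apply_moves --plan '[{"grip": 0.563, "offset": [0, 0, -0.3], "spin": 0}, {"grip": 0.563, "offset": [0, 0, -1], "spin": 0}, {"grip": 0.563, "offset": [0, 0, -2.5], "spin": 0}, {"grip": 0.563, "offset": [0, 0, -2.5], "spin": 0}]'

```text
time_s: 3.5
tcp_pos: [0.5291, 0.3704, 0.0688]
ee_rot: [[0.711, -0.703, 0.005], [-0.703, -0.711, 0.004], [0.0, -0.006, -1.0]]
wrist_force: [-0.6, 1.0, -0.6]
gripper_width: 0.564
gripper_force: 10.8
```

```bash
python3 - <<'E'
from h import *
c=cap('wrist','w2.png');to([.527,.3687,.165],45)
E
```

```text
offset cm [-0.02  0.14 -9.73] spin 0.004918268946209281 yaw -134.72 j6 -4.1 tcp [0.5284 0.3699 0.0677] t 3.55 F [ 0.9 -0.9 -0.6] g 0.5670877906428606 10.850022544946114
```

View pics/w2.png

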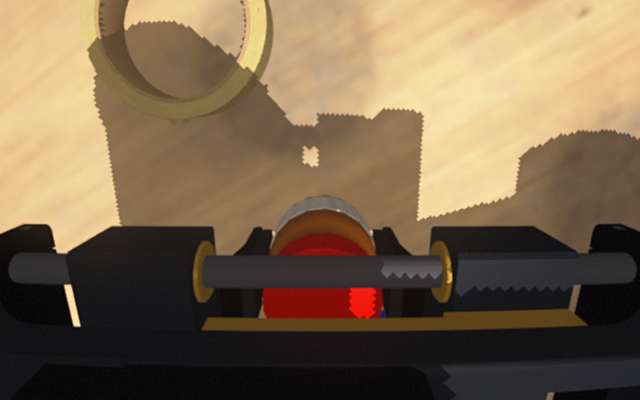

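The view shows the red jar upright between the fingers (about (322,260)) and the tape roll far below; lifting and carrying on.

apply_moves --plan '[{"grip": 0.563, "offset": [0, 0, -3], "spin": 0}, {"grip": 0.563, "offset": [0, 0, -6], "spin": 0}, {"grip": 0.563, "offset": [0.5, 1, -9], "spin": 0}, {"grip": 0.563, "offset": [1.5, 3, -11], "spin": 0}, {"grip": 0.563, "offset": [3, 6, -11.5], "spin": 0}]'

```text
time_s: 4.05
tcp_pos: [0.5078, 0.3065, 0.1835]
ee_rot: [[0.712, -0.703, 0.005], [-0.703, -0.712, 0.004], [0.001, -0.007, -1.0]]
wrist_force: [0.1, -0.1, -1.1]
gripper_width: 0.566
gripper_force: 10.9
```

apply_moves --plan '[{"grip": 0.563, "offset": [1.7, 3.2, 0], "spin": 0}, {"grip": 0.563, "offset": [3.5, 6.5, 0], "spin": 0}, {"grip": 0.563, "offset": [5.3, 9.8, 0], "spin": 0}, {"grip": 0.563, "offset": [7.1, 13.1, 0], "spin": 0}, {"grip": 0.563, "offset": [8.9, 16.4, 0], "spin": 0}]'

```text
time_s: 4.55
tcp_pos: [0.4535, 0.1246, 0.1807]
ee_rot: [[0.711, -0.704, 0.0], [-0.704, -0.711, 0.0], [-0.0, -0.001, -1.0]]
wrist_force: [0.0, 0.0, -1.0]
gripper_width: 0.565
gripper_force: 10.8
```

apply_moves --plan '[{"grip": 0.563, "offset": [1.2, 2.2, 0], "spin": 0}, {"grip": 0.563, "offset": [2.2, 4, 0], "spin": 0}, {"grip": 0.563, "offset": [2.4, 4.4, 0], "spin": 0}, {"grip": 0.563, "offset": [2.4, 4.4, 0], "spin": 0}, {"grip": 0.563, "offset": [2.4, 4.4, 0], "spin": 0}]'

```text
time_s: 5.05
tcp_pos: [0.4409, 0.0785, 0.1808]
ee_rot: [[0.711, -0.704, 0.001], [-0.704, -0.711, 0.001], [0.0, -0.001, -1.0]]
wrist_force: [0.4, 0.1, -1.5]
gripper_width: 0.567
gripper_force: 10.8
```

```bash
python3 - <<'E'
from h import *
c=cap('wrist','w3.png');to([.44,.076,.18],44.3)
E
```

```text
offset cm [0.12 0.25 0.07] spin 0.017559652773275758 yaw -134.69 j6 14.3 tcp [0.4409 0.0786 0.1807] t 5.1 F [-0.1  0.1 -0. ] g 0.5651804410425624 10.846879809396341
```

View pics/w3.png

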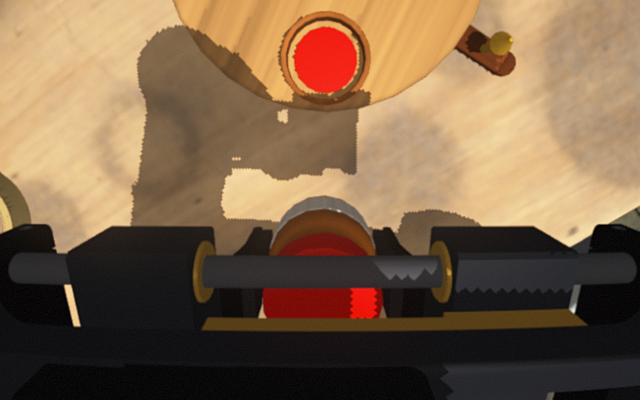

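Pad at about (325,60) inside its collar (ring centre ≈ (325,57)); brass pointer at about (500,43); jar held level.

```bash
python3 - <<'E'
from h import *
c=np.load('wrist.npz');im=c['img'].astype(int);m=(im[...,2]>150)&(im[...,1]<70)&(im[...,0]<70);m[130:]=0
v,u=np.nonzero(m); print(u.mean(),v.mean(),len(u))
X=np.array([atd(c,(a,b)) for a,b in zip(u,v)]);print('pad depth',X.mean(0).round(4), 'pad ray',atz(c,(u.mean(),v.mean()),.033).round(4),cv2.minEnclosingCircle(X[:,:2].astype(np.float32)))
print('ring',atz(c,(325,57.5),.042).round(4))
# rim points by depth
g=np.array([atd(c,(a,b)) for b in range(0,115) for a in range(265,385)])
q=g[(abs(g[:,2]-.042)<.003)];print(len(q),q.mean(0).round(4),cv2.minEnclosingCircle(q[:,:2].astype(np.float32)))
for uv in [(500,43),(495,45),(505,40)]: print('ptr',atz(c,uv,.054).round(4),atd(c,uv).round(4))
for uv in [(490,43),(485,44),(510,45)]: print('ptr',atd(c,uv).round(4))
to([.512,.004,.18],44.3)
E
```

```text
325.02681388012616 59.47570977917981 3170
pad depth [0.5142 0.0032 0.0338] pad ray [0.5143 0.0031 0.033 ] ((0.5097426772117615, 0.007303777616471052), 0.030373690649867058)
ring [0.5146 0.0029 0.042 ]
1679 [0.5148 0.0022 0.0416] ((0.5139379501342773, 0.0032863046508282423), 0.03465092182159424)
ptr [ 0.4321 -0.0951  0.054 ] [ 0.4304 -0.0988  0.0461]
ptr [ 0.4336 -0.0914  0.054 ] [ 0.431  -0.0971  0.0416]
ptr [ 0.4311 -0.0992  0.054 ] [ 0.4303 -0.101   0.0503]
ptr [ 0.4342 -0.0965  0.0384]
ptr [ 0.4318 -0.1037  0.0144]
ptr [ 0.4246 -0.1022  0.0489]
offset cm [10.3   0.3   0.07] spin 0.017559652773275758 yaw -134.69 j6 14.3 tcp [0.4409 0.0786 0.1807] t 5.1 F [-0.1  0.1 -0. ] g 0.5651804410425624 10.846879809396341
```

apply_moves --plan '[{"grip": 0.563, "offset": [3, 0.1, 0], "spin": 0.017}, {"grip": 0.563, "offset": [6.5, 0.2, 0], "spin": 0.017}, {"grip": 0.563, "offset": [9.5, 0.2, 0], "spin": 0.017}, {"grip": 0.563, "offset": [10.5, 0.2, 0], "spin": 0.017}, {"grip": 0.563, "offset": [10.5, 0.2, 1], "spin": 0.017}]'

```text
time_s: 5.6
tcp_pos: [0.5154, 0.0027, 0.1708]
ee_rot: [[0.698, -0.716, 0.003], [-0.716, -0.698, 0.001], [0.001, -0.002, -1.0]]
wrist_force: [-0.5, -0.0, -1.0]
gripper_width: 0.566
gripper_force: 10.8
```

apply_moves --plan '[{"grip": 0.563, "offset": [0, 0, 2], "spin": 0}, {"grip": 0.563, "offset": [0, 0, 4], "spin": 0}, {"grip": 0.563, "offset": [0, 0, 6], "spin": 0}, {"grip": 0.563, "offset": [0, 0, 6.5], "spin": 0}, {"grip": 0.563, "offset": [0, 0, 6.5], "spin": 0}]'

```text
time_s: 6.1
tcp_pos: [0.5125, 0.0031, 0.1046]
ee_rot: [[0.699, -0.715, -0.003], [-0.715, -0.699, -0.001], [-0.001, 0.002, -1.0]]
wrist_force: [0.2, 0.4, -1.0]
gripper_width: 0.566
gripper_force: 10.8
```

```bash
python3 - <<'E'
from h import *
c=cap('wrist','w4.png');to([.5142,.0032,.0735],44.3)
E
```

```text
offset cm [ 0.05 -0.06  3.21] spin 0.001163599196155829 yaw -135.63 j6 25.9 tcp [0.5134 0.0032 0.1056] t 6.15 F [-0.   0.3 -0.6] g 0.5639876904316267 10.844640767263627
```

View pics/w4.png

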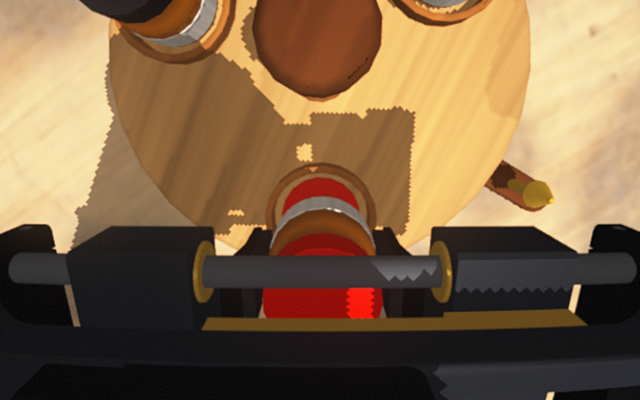

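Jar is laterally aligned over the pad ((321,190) vs jar (322,215)); pointer brass top at about (540,190). Descending.

apply_moves --plan '[{"grip": 0.563, "offset": [0.03, 0, 1], "spin": 0}, {"grip": 0.563, "offset": [0.03, 0, 2], "spin": 0}, {"grip": 0.563, "offset": [0.03, 0, 2.7], "spin": 0}, {"grip": 0.563, "offset": [0.03, 0, 3.0], "spin": 0}, {"grip": 0.563, "offset": [0.03, 0, 3.0], "spin": 0}]'

```text
time_s: 6.65
tcp_pos: [0.5135, 0.0021, 0.0749]
ee_rot: [[0.698, -0.716, -0.001], [-0.716, -0.698, -0.0], [-0.001, 0.001, -1.0]]
wrist_force: [-0.3, -0.4, -1.3]
gripper_width: 0.566
gripper_force: 10.8
```

apply_moves --plan '[{"grip": 0.563, "offset": [0, 0, 0.1], "spin": 0}, {"grip": 0.563, "offset": [0, 0, 0.15], "spin": 0}, {"grip": 0.563, "offset": [0, 0, 0.2], "spin": 0}]'

```text
time_s: 6.95
tcp_pos: [0.514, 0.0023, 0.0738]
ee_rot: [[0.698, -0.716, 0.001], [-0.716, -0.698, 0.0], [0.0, -0.001, -1.0]]
wrist_force: [-0.3, 0.1, -1.0]
gripper_width: 0.562
gripper_force: 10.8
```

apply_moves --plan '[{"grip": 0.563, "offset": [0, 0, 0.05], "spin": 0}, {"grip": 0.563, "offset": [0, 0, 0.08], "spin": 0}, {"grip": 0.563, "offset": [0, 0, 0.08], "spin": 0}]'

```text
time_s: 7.25
tcp_pos: [0.514, 0.0023, 0.0734]
ee_rot: [[0.698, -0.716, 0.001], [-0.716, -0.698, -0.0], [0.0, -0.0, -1.0]]
wrist_force: [-1.2, 0.5, 4.7]
gripper_width: 0.566
gripper_force: 10.9
```

Contact (+4.7 N). Release gently, then rise.

apply_moves --plan '[{"grip": 0.57, "offset": [0, 0, -0.03], "spin": 0}, {"grip": 0.59, "offset": [0, 0, -0.03], "spin": 0}, {"grip": 0.7, "offset": [0, 0, -0.03], "spin": 0}, {"grip": 0.85, "offset": [0, 0, -0.03], "spin": 0}, {"grip": 0.85, "offset": [0, 0, -0.03], "spin": 0}]'

```text
time_s: 7.75
tcp_pos: [0.5138, 0.0023, 0.0729]
ee_rot: [[0.698, -0.716, -0.0], [-0.716, -0.698, -0.0], [-0.0, 0.0, -1.0]]
wrist_force: [0.8, 0.5, -0.7]
gripper_width: 0.776
gripper_force: 0.0
```

apply_moves --plan '[{"grip": 0.9, "offset": [0, 0, 0], "spin": 0}, {"grip": 0.9, "offset": [0, 0, -0.5], "spin": 0}, {"grip": 0.9, "offset": [0, 0, -2], "spin": 0}, {"grip": 0.95, "offset": [0, 0, -5], "spin": 0}, {"grip": 0.95, "offset": [0, 0, -8], "spin": 0}]'

```text
time_s: 8.25
tcp_pos: [0.5135, 0.0022, 0.1539]
ee_rot: [[0.698, -0.716, -0.001], [-0.716, -0.698, -0.0], [-0.0, 0.001, -1.0]]
wrist_force: [1.4, -0.1, -0.0]
gripper_width: 0.94
gripper_force: 0.0
```

apply_moves --plan '[{"grip": 1, "offset": [-1, 0, -2], "spin": 0}, {"grip": 1, "offset": [-4, 0, -5], "spin": 0}, {"grip": 1, "offset": [-7, 0, -8], "spin": 0}, {"grip": 1, "offset": [-7, 0, -8], "spin": 0}, {"grip": 1, "offset": [-7, 0, -8], "spin": 0}]'

```text
time_s: 8.75
tcp_pos: [0.4648, 0.0529, 0.2342]
ee_rot: [[0.699, -0.715, 0.002], [-0.715, -0.699, 0.001], [0.001, -0.003, -1.0]]
wrist_force: [-0.2, 0.1, 0.3]
gripper_width: 1.001
gripper_force: 0.0
```

```bash
python3 - <<'E'
from h import *
c=cap('wrist','w5.png');to([.574,-.059,.20],0);print(r.sense()['joints'])
E
```

```text
offset cm [15.62 -0.05  3.31] spin 0.7732888602401435 yaw -135.69 j6 17.9 tcp [0.4646 0.0524 0.2331] t 8.8 F [-0.6  0.4 -0.1] g 0.9984593701212641 0.0
[ 2.64129591e+01  7.10888890e+00 -2.17427042e+01 -2.09114825e-02
 -6.11337826e+01  1.79033241e+01]
```

View pics/w5.png

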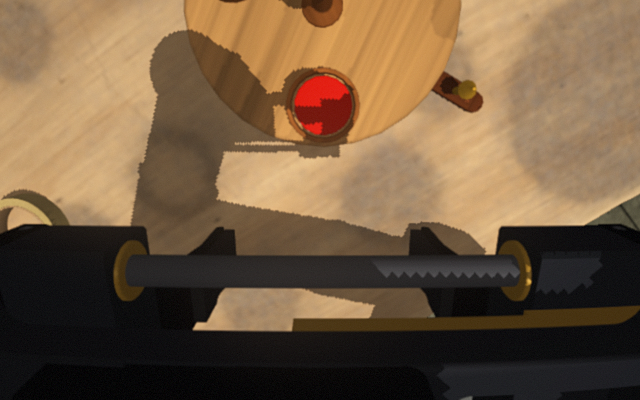

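Red cap at (323,104) sits concentric in its collar; knob at (322,8); pointer at (465,90). Move forward to measure knob, jars and pointer together.

apply_moves --plan '[{"grip": 1, "offset": [1.5, 0, 0], "spin": 0}, {"grip": 1, "offset": [4, 0, 0], "spin": 0}, {"grip": 1, "offset": [5, 0, 0], "spin": 0}, {"grip": 1, "offset": [5, 0, 0], "spin": 0}, {"grip": 1, "offset": [5, 0, 0], "spin": 0}]'

```text
time_s: 9.3
tcp_pos: [0.4994, 0.0163, 0.2321]
ee_rot: [[0.697, -0.717, -0.002], [-0.717, -0.697, -0.0], [-0.001, 0.002, -1.0]]
wrist_force: [-1.1, -0.7, 0.2]
gripper_width: 0.999
gripper_force: 0.0
```

```bash
python3 - <<'E'
from h import *
c=cap('wrist','w6.png');to([.574,-.059,.20],44.3)
H,W=c['depth'].shape
g=np.array([[atd(c,(a,b)) for a in range(640)] for b in range(215)])
im=c['img'][:215].astype(int)
def f(n,m):
    q=g[m]; (cc,rad)=cv2.minEnclosingCircle(q[:,:2].astype(np.float32)) if len(q) else ((0,0),0); print(n,len(q),q.mean(0).round(4),np.round(cc,4),round(rad,4)); 
z=g[...,2]
f('knobtop',(abs(z-.142)<.004)&(np.hypot(g[...,0]-.574,g[...,1]+.059)<.03))
f('redcap',(abs(z-.101)<.004)&(np.hypot(g[...,0]-.514,g[...,1]-.003)<.035))
f('white',(abs(z-.096)<.004)&(np.hypot(g[...,0]-.5666,g[...,1]+.1487)<.035))
f('black',(abs(z-.096)<.004)&(np.hypot(g[...,0]-.658,g[...,1]+.0284)<.035))
f('plate',(abs(z-.028)<.003)&(np.hypot(g[...,0]-.574,g[...,1]+.059)<.15))
br=(im[...,2]>110)&(im[...,0]<70)&(im[...,1]>80)&(np.hypot(g[...,0]-.43,g[...,1]+.1)<.04)
f('brass',br); print(g[br][np.argsort(-z[br])[:12]].round(4))
E
```

```text
offset cm [10.63 -0.08  3.23] spin -0.0006739590513760163 yaw -135.74 j6 23.7 tcp [0.4993 0.0165 0.2324] t 9.35 F [0.4 0.9 0. ] g 1.0034635380363077 0.0
knobtop 2777 [ 0.5772 -0.0605  0.1414] [ 0.5771 -0.0605] 0.0187
redcap 2438 [0.5141 0.002  0.1007] [0.5137 0.0026] 0.0226
white 27 [ 0.5535 -0.1348  0.0941] [ 0.5539 -0.135 ] 0.006
black 1529 [ 0.6547 -0.0238  0.0958] [ 0.66   -0.0287] 0.0221
plate 32155 [ 0.5547 -0.045   0.0278] [ 0.5773 -0.0603] 0.1295
brass 239 [ 0.4294 -0.1022  0.0367] [ 0.4254 -0.0992] 0.0309
[[ 0.4301 -0.1045  0.0543]
 [ 0.4293 -0.1027  0.0541]
 [ 0.4299 -0.102   0.0539]
 [ 0.4278 -0.1028  0.0538]
 [ 0.4285 -0.1034  0.0537]
 [ 0.4305 -0.104   0.0536]
 [ 0.4297 -0.1034  0.0533]
 [ 0.4268 -0.1024  0.053 ]
 [ 0.4289 -0.1042  0.0529]
 [ 0.4309 -0.1035  0.0528]
 [ 0.428  -0.1011  0.0527]
 [ 0.4273 -0.1018  0.0526]]
```

View pics/w6.png

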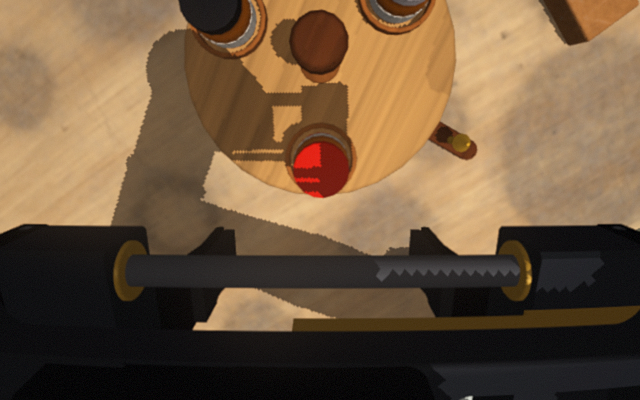

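The picture shows knob (320,42), red cap (321,170) upright in its collar, white and black in theirs, pointer tip (461,143). Radii 89 mm and 154 mm match; required turn +60.8°.

apply_moves --plan '[{"grip": 1, "offset": [2.5, 0, 0], "spin": 0}, {"grip": 1, "offset": [6, -0.1, 0], "spin": 0}, {"grip": 1, "offset": [9.5, -0.2, 0], "spin": 0}, {"grip": 1, "offset": [10.9, -0.2, 1], "spin": 0}, {"grip": 1, "offset": [10.9, -0.2, 3], "spin": 0}]'

```text
time_s: 9.85
tcp_pos: [0.5789, -0.0606, 0.2033]
ee_rot: [[0.697, -0.717, 0.003], [-0.717, -0.697, 0.0], [0.002, -0.002, -1.0]]
wrist_force: [-0.6, 0.4, -0.6]
gripper_width: 1.001
gripper_force: 0.0
```

apply_moves --plan '[{"grip": 1, "offset": [0, 0, 1], "spin": 0}, {"grip": 1, "offset": [0, 0, 1], "spin": 0}]'

```text
time_s: 10.05
tcp_pos: [0.5756, -0.0596, 0.1909]
ee_rot: [[0.699, -0.716, -0.005], [-0.716, -0.699, -0.0], [-0.003, 0.004, -1.0]]
wrist_force: [-0.3, -0.5, 0.3]
gripper_width: 0.999
gripper_force: 0.0
```

```bash
python3 - <<'E'
from h import *
to([.5772,-.0604,.132],44.3)
E
```

```text
offset cm [ 0.19 -0.08  5.89] spin 0.0002632522660492853 yaw -135.68 j6 34.2 tcp [ 0.5756 -0.0596  0.1909] t 10.05 F [-0.3 -0.5  0.3] g 0.9993705007099087 0.0
```

apply_moves --plan '[{"grip": 1, "offset": [0, 0, 2], "spin": 0}, {"grip": 1, "offset": [0, 0, 4.5], "spin": 0}, {"grip": 1, "offset": [0, 0, 5.8], "spin": 0}, {"grip": 0.8, "offset": [0, 0, 6], "spin": 0}, {"grip": 0.7, "offset": [0, 0, 6], "spin": 0}]'

```text
time_s: 10.55
tcp_pos: [0.5777, -0.0598, 0.1337]
ee_rot: [[0.699, -0.715, 0.001], [-0.715, -0.699, -0.0], [0.001, -0.0, -1.0]]
wrist_force: [0.7, -0.2, 0.0]
gripper_width: 0.895
gripper_force: 0.0
```

apply_moves --plan '[{"grip": 0.6, "offset": [0, 0, 0], "spin": 0}, {"grip": 0.55, "offset": [0, 0, 0], "spin": 0}, {"grip": 0.5, "offset": [0, 0, 0], "spin": 0}, {"grip": 0.45, "offset": [0, 0, 0], "spin": 0}, {"grip": 0.45, "offset": [0, 0, 0], "spin": 0}]'

```text
time_s: 11.05
tcp_pos: [0.5774, -0.0601, 0.1332]
ee_rot: [[0.698, -0.716, 0.0], [-0.716, -0.698, 0.0], [0.0, -0.0, -1.0]]
wrist_force: [0.5, 0.4, -0.1]
gripper_width: 0.485
gripper_force: 0.0
```

apply_moves --plan '[{"grip": 0.43, "offset": [0, 0, 0], "spin": 0}, {"grip": 0.425, "offset": [0, 0, 0], "spin": 0}, {"grip": 0.42, "offset": [0, 0, 0], "spin": 0}, {"grip": 0.42, "offset": [0, 0, 0], "spin": 0}]'

```text
time_s: 11.45
tcp_pos: [0.5769, -0.0605, 0.1331]
ee_rot: [[0.698, -0.716, -0.001], [-0.716, -0.698, -0.001], [-0.0, 0.001, -1.0]]
wrist_force: [-1.7, -2.4, 1.3]
gripper_width: 0.423
gripper_force: 20.8
```

```bash
python3 - <<'E'
from h import *
to([.5772,-.0604,.132],44.3)
E
```

```text
offset cm [ 0.02 -0.03  0.11] spin -0.00010814805304626418 yaw -135.71 j6 34.3 tcp [ 0.5769 -0.0605  0.1331] t 11.45 F [-1.7 -2.4  1.3] g 0.42322355991259936 20.84360908716917
```

apply_moves --plan '[{"grip": 0.41, "offset": [0, 0, 0], "spin": -0.02}, {"grip": 0.41, "offset": [0, 0, 0], "spin": -0.06}, {"grip": 0.41, "offset": [0, 0, 0], "spin": -0.12}, {"grip": 0.41, "offset": [0, 0, 0], "spin": -0.19}, {"grip": 0.41, "offset": [0, 0, 0], "spin": -0.26}]'

```text
time_s: 11.95
tcp_pos: [0.5769, -0.0605, 0.1331]
ee_rot: [[0.86, -0.509, -0.001], [-0.509, -0.86, -0.001], [-0.001, 0.001, -1.0]]
wrist_force: [-2.2, -3.2, 1.6]
gripper_width: 0.429
gripper_force: 30.0
```

apply_moves --plan '[{"grip": 0.41, "offset": [0, 0, 0], "spin": -0.07}, {"grip": 0.41, "offset": [0, 0, 0], "spin": -0.14}, {"grip": 0.41, "offset": [0, 0, 0], "spin": -0.21}, {"grip": 0.41, "offset": [0, 0, 0], "spin": -0.28}, {"grip": 0.41, "offset": [0, 0, 0], "spin": -0.35}]'

```text
time_s: 12.45
tcp_pos: [0.5769, -0.0604, 0.1331]
ee_rot: [[0.983, -0.184, -0.001], [-0.184, -0.983, -0.0], [-0.001, 0.001, -1.0]]
wrist_force: [-2.9, -2.7, 1.8]
gripper_width: 0.421
gripper_force: 30.0
```

apply_moves --plan '[{"grip": 0.41, "offset": [0, 0, 0], "spin": -0.07}, {"grip": 0.41, "offset": [0, 0, 0], "spin": -0.14}, {"grip": 0.41, "offset": [0, 0, 0], "spin": -0.21}, {"grip": 0.41, "offset": [0, 0, 0], "spin": -0.28}, {"grip": 0.41, "offset": [0, 0, 0], "spin": -0.35}]'

```text
time_s: 12.95
tcp_pos: [0.5769, -0.0604, 0.1331]
ee_rot: [[0.986, 0.165, -0.001], [0.165, -0.986, -0.0], [-0.001, 0.0, -1.0]]
wrist_force: [-2.2, -2.2, 2.5]
gripper_width: 0.423
gripper_force: 30.0
```

apply_moves --plan '[{"grip": 0.41, "offset": [0, 0, 0], "spin": -0.05}, {"grip": 0.41, "offset": [0, 0, 0], "spin": -0.08}, {"grip": 0.41, "offset": [0, 0, 0], "spin": -0.1}, {"grip": 0.41, "offset": [0, 0, 0], "spin": -0.1}, {"grip": 0.41, "offset": [0, 0, 0], "spin": -0.1}]'

```text
time_s: 13.45
tcp_pos: [0.577, -0.0603, 0.1331]
ee_rot: [[0.966, 0.259, -0.001], [0.259, -0.966, -0.001], [-0.001, 0.0, -1.0]]
wrist_force: [-3.3, -4.4, 3.2]
gripper_width: 0.425
gripper_force: 30.0
```

```bash
python3 - <<'E'
from h import *
c=cap('top');s=cap('scene');to([.5772,-.0604,.132],-75)
o=np.zeros((440,800,3),np.uint8)
o[:,:400]=cv2.resize(c['img'][165:275,305:405],None,fx=4,fy=4,interpolation=cv2.INTER_CUBIC)
o[:,400:]=cv2.resize(s['img'][180:290,295:395],None,fx=4,fy=4,interpolation=cv2.INTER_CUBIC)
cv2.imwrite('pics/crop2.png',o)
E
```

```text
offset cm [0.02 0.01 0.11] spin 0.00028611960689661764 yaw -74.98 j6 95.0 tcp [ 0.577  -0.0603  0.1331] t 13.55 F [-3.2 -4.7  2.9] g 0.4212188135572521 29.999975426344463
```

View pics/crop2.png

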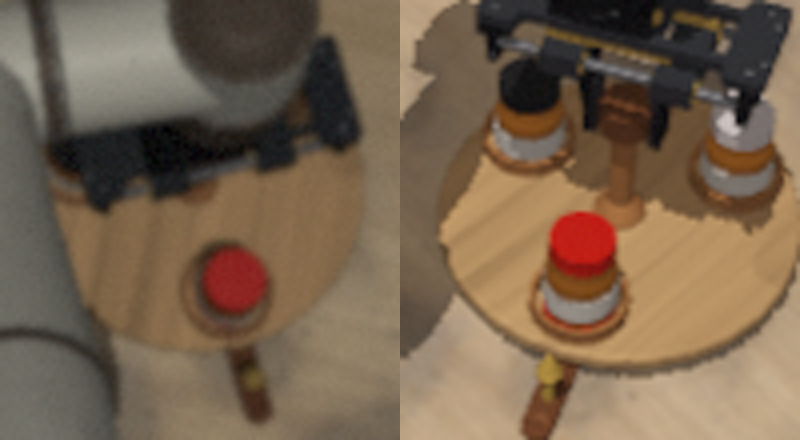

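```bash
python3 - <<'E'
from h import *
c=np.load('top.npz');s=np.load('scene.npz')
def mask(c,lo):
    im=c['img'].astype(int);m=(im[...,2]>100)&(im[...,1]<70)&(im[...,0]<70);v,u=np.nonzero(m);k=(np.hypot(u-lo[0],v-lo[1])<14);return u[k],v[k]
for n,c,p in [('top',c,(363.4,234.6)),('scene',s,(440.5-0,0))]:
    if n=='scene': p=(295+182/4,180+243/4)
    u,v=mask(c,p);X=np.array([atd(c,q) for q in zip(u,v)]);T=X[abs(X[:,2]-.101)<.004]
    print(n,len(T),T.mean(0).round(4) if len(T) else 0, atz(c,(u.mean(),v.mean()),.101 if n=='top' else .095).round(4))
    if n=='scene' and len(T): print(cv2.minEnclosingCircle(T[:,:2].astype(np.float32)))
ct=np.load('top.npz');print('ptr top',atz(ct,(367.8,259.1),.054).round(4),'scene',atz(s,(295+150/4,180+358/4),.054).round(4))
for C in [np.array([.574,-.0588]),np.array([.5772,-.0604])]:
    for P in [(.4295,-.103)]: print(np.degrees(np.arctan2(P[1]-C[1],P[0]-C[0]))%360)
print(np.array([.5772,-.0604])+.09*np.array([np.cos(np.radians(196.1)),np.sin(np.radians(196.1))]))
E
```

```text
top 155 [ 0.4894 -0.0841  0.1014] [ 0.4897 -0.0847  0.101 ]
scene 158 [ 0.4884 -0.0854  0.1024] [ 0.4861 -0.0869  0.095 ]
((0.4902428090572357, -0.0854073315858841), 0.0235065296292305)
ptr top [ 0.4251 -0.0998  0.054 ] scene [ 0.4285 -0.1028  0.054 ]
197.0079469554073
196.08875024626704
[ 0.49072988 -0.08535832]
```

```bash
python3 -c "
from station import r
print(r.finish_job())"
```

```text
the job is handed in; nothing more can be done
None
```

The red-capped jar stands upright on its red pad in the collar, turned to within about 1–1.5° of the pointer line. It was gripped at about 10.8 N per finger, the gripper still holds the knob, and the job was handed in at about 13.6 s.

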